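Put the training whiteboard on its easel

ROBOT

A 6-joint arm with a two-finger parallel gripper is mounted at the origin on the work surface. World frame = base frame: x ahead of the robot, y to its left, z up, the work surface at z = 0. Lengths are in mm, angles in degrees, forces in N, time in s.
With the tool pointing down it reaches from about 300 to 850 mm from the base axis. Payload 4.2 kg.
Tool frame: the origin (TCP) lies between the finger pads; the fingertips stand 22 mm ahead of it and the grasp point (between the pads) lies 3 mm ahead of it (env.finger_overhang is the distance from the TCP to the fingertips, in mm); z points along the fingers, y is the line along which they close (so a half turn about z gives the same grasp; the last joint's range is limited). The gripper opens to 91 mm and grips with 3 to 60 N. Pads are 32 mm wide; open, the fingers measure 118 mm over their backs; the gripper's body (76 mm by 178 mm) begins 60 mm behind the grasp point.
Start: joints at [75.172, 18.312, 89.639, -0, 72.044, -1.146], TCP at [136.009, 558.697, 235.976] pointing down, gripper open.
Joint ranges: [-177.97, 177.97], [-48.28, 115.42], [12.27, 149.76], [-77.06, 257.06], [2.81, 150.46], [-146.56, 146.56]. Speed limits (degrees/s): [147.25, 147.25, 180, 180, 180, 180].

INTERFACE

Orientations are given as [roll, pitch, yaw] about the fixed x, y, z axes, in that order (R = Rz(yaw) Ry(pitch) Rx(roll)).
In Python, from workcell import state, cams, ticket, look_for, outline_of, env gives the robot as it stands.
- The arm moves only by the tool servo_tool, never from a script. Its argument "steps" is a list of rows, each a list of 3 entries, a list of its own where there are three numbers: the closure in counts, from 0 (fully open) to 255 (shut), then the shift along the tool's x, y, z in mm, then the turn, a rotation vector about the tool's x, y, z in rad. A call has exactly 10 rows; each row shifts and turns the commanded pose from where the row before left it, along the tool's axes as they then stand; what a row does not reach is not made up. A row lasts 1/10 s, in which the tool goes at most 50 mm and 8.59 degrees, less where a joint would pass 70% of its speed; a pose out of reach is approached as far as the arm can. A call with a gripper value outside its range is refused whole. The fingers move at their own pace and stop on an object; "squeeze" is the grip in N (left out, the last holds). Time passes only in rows, so rows that do not move let the fingers close, or fill a call up. It gives the time, the measured TCP pose, the force, the opening and the grip force at its end, in the units of the state.
- state(): the state, without advancing time (a new reading comes with each control period).
- cams.grab_frame(name): name is "scene" or "top" or "wrist"; returns a dict with "color" (480x640x3 uint8, red, green, blue), "z_map" (480x640 float32, mm along the optical axis (not along the pixel's ray), 0 where there is no reading), "fovy" (degrees; the focal length in pixels is half the picture's height over the tangent of half this angle, whatever the lens; pixels are square), "cx", "cy" (the principal point, pixels), "eye" and "rotation" of the camera in the world; the wrist camera has in their place "tool_from_camera" (4x4, takes a point from camera to tool coordinates, whose origin is the TCP and whose axes are the flange's). Camera axes: x right, y up, looking along -z (the intrinsics and any distortion apply to the point x, -y, -z); pixel columns grow to the right and rows downward; lengths in mm; the calibration is good to about 2 mm. A picture is of the moment at which its call begins: read the wrist's pose just before it.
- ticket.job_done(): hands the job in; it is judged then, once.
Trained networks look in a picture, given as the dict that the camera call returned (one of the last four; its "shot" number tells which), for a name from the list of things; names that differ only in an ending like _2 or _b are one class to them, and where a whole thing is asked for, a point or a joint stands for the part that bears it (a point fixed in the world has none). Each returns a list of dicts, best first, with "confidence" (0 to 1); they miss things now and then, are a little off and sometimes report something else, mostly with a low value. They report only what shows in the picture. A call takes as long as a camera call. They do not tell look-alikes from the thing itself.
- look_for(picture, thing): "at" ([column, row] in pixels, amid what is visible of it).
- outline_of(picture, thing): "pixels" (480x640 bool, what is visible of it) and "at" ([column, row] in pixels, amid what is visible of it).
The state is a dict: "time_s": time; "qpos": joint angles; "qvel": joint speeds; "effort": joint torques, N m; "ee_pos": TCP position; "ee_rot": TCP orientation; "force": force on the tool from outside, world axes, zero at the start; "torque": the same for the moment, N m; "gripper_width": finger opening in mm; "gripper_force": force on a finger pad.
Only numpy, scipy, OpenCV 4.12 (cv2) and the standard library are available. Lean on these libraries where they do the work, as an engineer would, in place of code of your own. Each camera call takes 0.05 s, during which the arm holds its last target. There are 200 camera calls.

TASK

Slide the framed whiteboard, the tallest of the three panels, up along its leaning slot and out of the wooden rack. Lower it onto the easel's tray, behind the lip - the tray is clamped at a different height each time, so feel for it - set it down there before you let go, and leave it standing on the tray, leaning back on the rails, centred and square, white side outwards over the lip. Do not drop it or press hard, and leave the rack, the other two panels, the easel and the training gear where they are.

Things in the scene. Friction and masses are not known exactly. Their poses are not given: they have to be found in the camera images.
- whiteboard_mid (a point): Centre of the framed whiteboard, a rigid panel 160 wide x 180 high x 8 mm thick, about 0.24 kg (varies), in any one of the rack's three slots; the tallest panel. z runs up in its plane to the upper edge (90 mm away), y along its width, x out of its white side (the back is brown). In the rack z leans 0.30 rad from vertical, towards the rack's -x.
- whiteboard_foot (a point): Middle of the whiteboard's lower edge (mid-thickness), 90 mm below whiteboard_mid in the panel's plane; same axes.
- rack: Wooden panel rack, 200 (x) x 190 (y) x 110 mm high, 2.4 kg, loose on the bench. Origin: centre of its underside; z up. Base 12 mm thick; end cheeks at y = +-82 to +-94 mm have grooves, 8 mm deep and 11 wide, for the panels' side edges (2 mm end play). The three slots lie along y, at x = +64, +12 and -40 mm at the base's top, all leaning 0.30 rad towards -x going up.
- rack_mouth (a point): Middle of the middle slot at the cheeks' top (110 mm up); axes as the rack's. Panels slide along the lean; a panel's foot leaves the cheeks after 105 mm of travel and passes the other panels' tops after 140. In each slot a felt-faced leaf spring presses on the panel's +x face near its foot: pulling takes some 5 to 12 N over the first 40 mm. Free gap between neighbouring panels about 42 mm.
- corkboard_mid (a point): Centre of the cork board (160 wide, 135 high, 8 mm thick, in another slot); axes as for whiteboard_mid. Stays in its slot.
- hardboard_mid (a point): Centre of the dark hardboard sheet (160 wide, 145 high, 8 mm thick, in another slot); axes as for whiteboard_mid. Stays in its slot.
- easel: Wooden table easel, 1.6 kg, loose. z up, y along its tray. Origin on its underside, below the line where the rails' front meets the foot board's top. Foot board 12 mm thick, x = -132 to +42, 180 wide. Two rails, 26 wide, at y = +-55 mm: front faces start at x = 0, z = 12 mm and lean 0.40 rad from vertical, top towards -x, 165 mm long; a crossbar joins them 108 to 132 mm up the slope.
- easel_rest (a point): Point midway between the rails, in the plane of their front faces, 100 mm up the slope; axes as the easel's. The tray slides on the rails: a shelf square to them, 176 mm wide, its surface clamped anywhere from 10 to 55 mm up the slope (not reported: feel or see it), with 26 mm clear from rails to lip; the lip stands 14 mm above the surface. It holds against 35 N. The board's white side looks to +x.
- dumbbell: Grey vinyl dumbbell, 196 long (x), 76 mm diameter, origin at its underside's centre; bystander.
- pushup_handle: Aluminium push-up handle, 194 (x) x 146 (y) x 121 mm high, origin at its underside's centre; bystander.
- collar_a: Spring collar, coil 64 mm across, 24 high, two grips reach out to 89 mm on its +x side; origin at coil centre, underside; bystander.
- collar_b: Second spring collar, same as collar_a; bystander.
Mind the look-alikes: they are no part of the job. What is shaped like the part that bears whiteboard_mid but orange is not meant.

How it is judged:
By the outcome, as a careful person would: the job done as asked, in the order asked, and still so for the second after the job is handed in, with the robot touching nothing.
It also fails if it takes over 58 s, if anything falls off the work surface, if the arm or the gripper's body presses on something with over 40 N, if the wrist force passes 120 N, or if a joint passes its speed limit or range.

## Working session

There is one attempt and no reset: what is moved stays moved. The work goes in short steps, Python scripts to look and compute and a tool call to move; the robot and the scene stay as the last step left them, time stands still between calls to the robot, and variables do not carry over. Pictures are saved under pics/ and viewed, at most 10 in all, crops included, and the job is handed in when it is done.

Besides the shell and the picture viewer there is one more tool, called after "Emit:" by a JSON object that holds its "name" and its "arguments", one argument or row to a line. servo_tool: Moves the arm, as the interface text tells. Its arguments: {"type":"object","properties":{"steps":{"type":"array","items":{"type":"array"}},"squeeze":{"type":"number"}},"required":["steps"]}

```bash
mkdir -p pics; ls; cat > h.py <<'E'
import numpy as np, cv2
from workcell import state, cams, ticket, look_for, outline_of, env
from scipy.spatial.transform import Rotation as R
def cloud(p):
    z=p["z_map"]; f=240/np.tan(np.radians(p["fovy"]/2))
    v,u=np.mgrid[0:480,0:640]
    c=np.stack([(u-p["cx"])/f*z,-(v-p["cy"])/f*z,-z],-1)
    if "eye" in p: return c@np.array(p["rotation"]).T+np.array(p["eye"])
    s=state(); T=np.array(p["tool_from_camera"]); t=c@T[:3,:3].T+T[:3,3]
    return t@R.from_euler("xyz",s["ee_rot"],degrees=True).as_matrix().T+np.array(s["ee_pos"])
def save(p,n): cv2.imwrite("pics/"+n,p["color"][...,::-1])
E
python3 - <<'E'
from h import *
a=cams.grab_frame("scene");b=cams.grab_frame("top")
print({k:v for k,v in a.items() if k not in("color","z_map")},{k:v for k,v in b.items() if k not in("color","z_map")})
cv2.imwrite("pics/a.png",cv2.resize(np.hstack([a["color"],b["color"]])[...,::-1],(800,300),interpolation=cv2.INTER_AREA))
save(a,"scene.png");save(b,"top.png")
print(state())
for p,n in((a,"scene"),(b,"top")):
  C=cloud(p)
  for t in["whiteboard_mid","corkboard_mid","hardboard_mid","rack","easel","dumbbell","pushup_handle","collar_a"]:
    for d in outline_of(p,t)[:3]:
      m=d["pixels"]&(p["z_map"]>0); print(n,t,round(d["confidence"],2),np.round(d["at"]),m.sum(),np.round(np.median(C[m],0)) if m.any() else None, np.median(p["color"][m],0) if m.any() else None)
E
```

```text
pics
{'fovy': 43.359121235207866, 'cx': 326.842634497278, 'cy': 241.51862393761945, 'eye': array([1416.90962256, -969.80925778,  979.81404979]), 'rotation': array([56.68796613,  0.39922701, 43.41775747]), 'shot': 1} {'fovy': 56.28511104536021, 'cx': 313.6434494408446, 'cy': 242.69987646686442, 'eye': array([ 337.19852727,  -20.93230208, 1112.39793302]), 'rotation': array([ 10.06938242,   0.78347063, -89.95447403]), 'shot': 2}
{'time_s': 0.1, 'qpos': array([ 7.51729231e+01,  1.83465450e+01,  8.97000352e+01, -1.70861738e-03,
        7.20452139e+01, -1.14718286e+00]), 'qvel': array([ 0.01480264, -0.05676801, -0.11712936, -0.0665139 ,  0.05705652,
        0.05376461]), 'effort': array([-3.31602878e-04, -4.13334990e+01, -2.32510167e+01,  7.28455768e-02,
        4.20752855e-02, -7.55628434e-05]), 'ee_pos': array([135.89570075, 558.26633304, 235.2145116 ]), 'ee_rot': array([-1.79908192e+02, -2.13554629e-04,  1.66320634e+02]), 'force': array([-0.17402196,  0.57059487, -0.03363833]), 'torque': array([0.02712706, 0.02064631, 0.00699309]), 'gripper_force': 0.0, 'gripper_width': 91.50579968741141}Traceback (most recent call last):
  File "<stdin>", line 8, in <module>
  File "h.py", line 8, in cloud
    if "eye" in p: return c@np.array(p["rotation"]).T+np.array(p["eye"])
                          ~~~~~~~~~~~~~~~~~~~~~~~~~~~^~~~~~~~~~~~~~~~~~~
ValueError: operands could not be broadcast together with shapes (480,640) (3,)
```

View pics/scene.png

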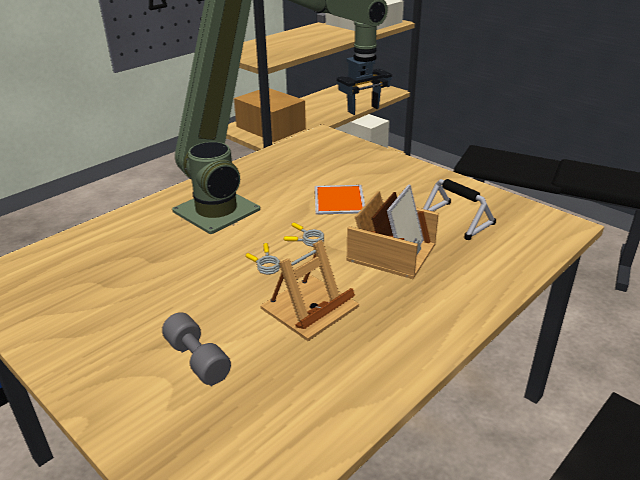

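View pics/top.png

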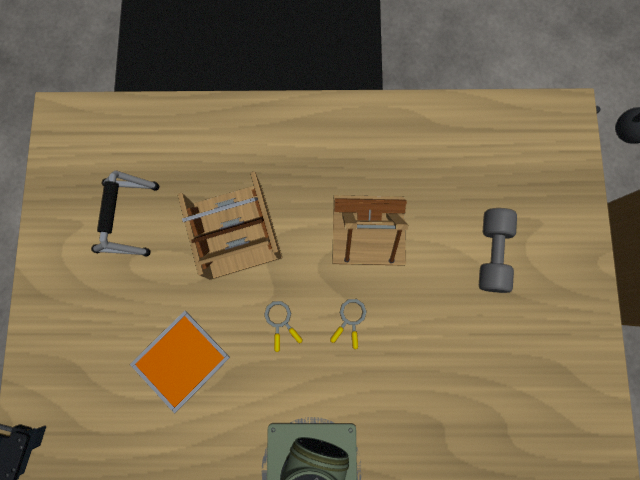

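```bash
sed -i 's/return c@np.array(p\["rotation"\]).T/return c@R.from_euler("xyz",p["rotation"],degrees=True).as_matrix().T/' h.py
python3 - <<'E'
from h import *
a=cams.grab_frame("scene");b=cams.grab_frame("top")
np.savez("ab.npz",ca=a["color"],cb=b["color"],A=cloud(a),B=cloud(b))
for p,n in((a,"scene"),(b,"top")):
  C=cloud(p)
  for t in["whiteboard_mid","corkboard_mid","hardboard_mid","rack","easel","dumbbell","pushup_handle","collar_a"]:
    for d in outline_of(p,t)[:3]:
      m=d["pixels"]&(p["z_map"]>0); q=C[m]
      print(n,t,round(d["confidence"],2),np.round(d["at"]),m.sum(),np.round(np.median(q,0)),np.round(np.percentile(q,[2,98],axis=0)).tolist(),np.median(p["color"][m],0))
  print("bench z",[round(float(C[v,u,2]),1) for u,v in((300,200),(300,400),(150,300))])
c=a["color"][170:350,230:510][...,::-1]; cv2.imwrite("pics/crop.png",cv2.resize(c,(784,504),interpolation=cv2.INTER_CUBIC))
E
```

```text
scene whiteboard_mid 0.71 [405. 216.] 1287 [593. 208. 130.] [[555.0, 122.0, 34.0], [617.0, 280.0, 187.0]] [156. 152. 137.]
scene whiteboard_mid 0.67 [334. 201.] 1319 [247. 310.   8.] [[148.0, 215.0, 2.0], [334.0, 409.0, 13.0]] [232.  95.   0.]
scene corkboard_mid 0.87 [367. 214.] 556 [500. 157. 123.] [[467.0, 94.0, 77.0], [519.0, 245.0, 146.0]] [116.  80.  40.]
scene corkboard_mid 0.43 [262. 265.] 391 [ 350. -102.   16.] [[283.0, -131.0, 2.0], [392.0, -58.0, 31.0]] [146. 150. 112.]
scene hardboard_mid 0.87 [383. 216.] 458 [554. 160. 132.] [[517.0, 108.0, 76.0], [568.0, 247.0, 154.0]] [47. 24. 12.]
scene hardboard_mid 0.26 [390. 249.] 3249 [610. 115.  58.] [[503.0, 77.0, 6.0], [681.0, 300.0, 111.0]] [139. 101.  58.]
scene hardboard_mid 0.25 [262. 261.] 443 [ 348. -101.   16.] [[289.0, -131.0, 0.0], [392.0, -55.0, 31.0]] [149. 151. 110.]
scene rack 0.88 [392. 250.] 3500 [608. 116.  56.] [[499.0, 76.0, 2.0], [681.0, 302.0, 111.0]] [139. 102.  59.]
scene easel 0.58 [308. 299.] 4722 [ 570. -161.   24.] [[485.0, -233.0, 5.0], [651.0, -63.0, 155.0]] [165. 123.  71.]
scene dumbbell 0.95 [196
[... 949 characters left out ...]
ck 0.9 [230. 230.] 5356 [558. 199.  14.] [[454.0, 85.0, 9.0], [666.0, 296.0, 113.0]] [149. 121.  82.]
top easel 0.75 [368. 231.] 4829 [ 552. -141.   15.] [[483.0, -227.0, 9.0], [648.0, -57.0, 161.0]] [140. 114.  76.]
top dumbbell 0.95 [500. 248.] 2174 [ 510. -440.   66.] [[412.0, -483.0, 32.0], [603.0, -403.0, 78.0]] [82. 81. 81.]
top pushup_handle 0.92 [115. 206.] 1918 [601. 464.  91.] [[506.0, 403.0, 0.0], [694.0, 535.0, 123.0]] [85.  84.5 77. ]
top collar_a 0.97 [352. 323.] 485 [336. -98.  23.] [[281.0, -127.0, -0.0], [390.0, -52.0, 31.0]] [116. 121.  95.]
top collar_a 0.69 [276. 326.] 375 [329.  78.  24.] [[276.0, 29.0, 7.0], [385.0, 108.0, 32.0]] [115. 121. 105.]
bench z [1.6, 2.2, 1.8]
```

View pics/crop.png

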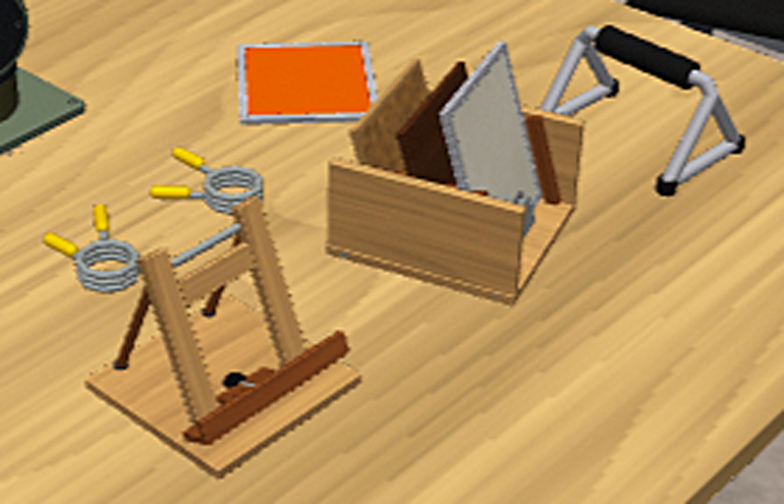

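```bash
cat > fit.py <<'E'
from h import *
def plane(q,it=200,tol=2):
    rng=np.random.default_rng(0);best=None
    for _ in range(it):
        s=q[rng.choice(len(q),3,replace=False)];n=np.cross(s[1]-s[0],s[2]-s[0]);l=np.linalg.norm(n)
        if l<1:continue
        m=abs((q-s[0])@n/l)<tol
        if best is None or m.sum()>best.sum():best=m
    c=q[best].mean(0);n=np.linalg.svd(q[best]-c)[2][2]
    return c,n*np.sign(n[0]),best
E
python3 - <<'E'
from fit import *
d=np.load("ab.npz");A,B,ca,cb=d["A"],d["B"],d["ca"].astype(int),d["cb"].astype(int)
def box(C,lo,hi): return np.all((C>lo)&(C<hi),-1)
grey=lambda c:(c.max(-1)-c.min(-1)<40)&(c.mean(-1)>80)
m=box(A,[540,110,30],[640,290,200])&grey(ca);q=A[m]
c,n,i=plane(q);print("wb",len(q),i.sum(),c,n,"yaw",np.degrees(np.arctan2(n[1],n[0])),"lean",np.arcsin(n[2]))
# top edge from top cam
for C,nm in((A,"A"),(B,"B")):
  t=C[box(C,[540,100,178],[620,300,196])];(vx,vy,x0,y0)=cv2.fitLine(t[:,:2].astype(np.float32),cv2.DIST_HUBER,0,.01,.01).ravel()
  e=np.array([vx,vy]);s=(t[:,:2]-[x0,y0])@e
  print(nm,"top edge",len(t),"yaw",np.degrees(np.arctan2(-vx*np.sign(vy),abs(vy))),"mean",t.mean(0),"ext",np.percentile(s,[1,99]),"mid",np.array([x0,y0])+e*np.percentile(s,[1,99]).mean(),"z",np.percentile(t[:,2],[50,95]))
# rack outline, easel: cheeks
for C,nm,lo,hi in((B,"rackB",[430,60,100],[700,320,113]),(B,"easB",[440,-260,9],[680,-30,14.5])):
  t=C[box(C,lo,hi)];print(nm,len(t),cv2.minAreaRect(t[:,:2].astype(np.float32)))
q=A[box(A,[440,-240,50],[600,-50,175])];c,n,i=plane(q);print("rails",len(q),i.sum(),c,n,"yaw",np.degrees(np.arctan2(n[1],n[0])),"lean",np.arcsin(n[2]))
for C,nm,col in((A,"A",ca),(B,"B",cb)):
  m=box(C,[440,-260,16],[700,-30,80])&(col[...,0]-col[...,2]>40)&(col[...,0]<150)&(C[...,0]>590)
  t=C[m];print(nm,"tray",len(t),np.round(np.percentile(t,[1,50,99],axis=0)),cv2.minAreaRect(t[:,:2].astype(np.float32)))
E
```

```text
wb 1289 928 [590.97823603 207.06993328 125.77286097] [0.91333092 0.27779204 0.2977553 ] yaw 16.917279093463414 lean 0.3023404319950269
A top edge 148 yaw 16.789204 mean [575.85314447 191.64875111 183.68412   ] ext [-84.72498567  77.41330033] mid [575.50162188 195.29079516] z [184.08513834 187.99194576]
B top edge 285 yaw 16.720367 mean [574.95126623 195.51828993 185.46602637] ext [-78.38385086  78.53281493] mid [574.91290805 195.76242253] z [185.36720338 188.12980888]
rackB 1140 ((563.9461059570312, 192.7561492919922), (199.25570678710938, 188.39817810058594), 16.7518310546875)
easB 2177 ((566.9031982421875, -142.99351501464844), (179.10008239746094, 175.5111846923828), 88.9291000366211)
rails 1558 671 [ 566.59783838 -149.83517374  110.72927968] [ 0.91701826 -0.0294659   0.39775528] yaw -1.8404118046856117 lean 0.4090689630112988
A tray 673 [[ 591. -234.   18.]
 [ 632. -156.   40.]
 [ 640.  -62.   52.]] ((615.2630004882812, -145.21389770507812), (179.06980895996094, 51.48781967163086), 88.61863708496094)
B tray 1213 [[ 591. -230.   17.]
 [ 620. -143.   30.]
 [ 641.  -59.   55.]] ((619.2344970703125, -144.78839111328125), (176.62887573242188, 58.391361236572266), 89.9972915649414)
```

```bash
cat > plan.py <<'E'
from h import *
def frame(yaw,lean):  # tool: x=panel y, y=panel x, z=-panel z
    P=(R.from_euler("z",yaw,degrees=True)*R.from_euler("y",-lean)).as_matrix()
    return np.stack([P[:,1],P[:,0],-P[:,2]],1)
def rows(pos,yaw,lean,n=10,cur=None):
    s=state()
    if cur is None: cur=(np.array(s["ee_pos"]),R.from_euler("xyz",s["ee_rot"],degrees=True).as_matrix())
    p,M=cur;T=frame(yaw,lean);w=R.from_matrix(M.T@T).as_rotvec()
    d=(np.array(pos)-p)/n;print("t",s["time_s"],"w/row",np.round(w/n,4),"deg/row",np.degrees(np.linalg.norm(w)/n))
    for i in range(n):
        Mi=M@R.from_rotvec(w*i/n).as_matrix();print(np.round(Mi.T@d,1).tolist())
E
python3 -c "
from plan import *
rows([400,140,420],16.8,.3,12)
p=cams.grab_frame('wrist');print(p['tool_from_camera'],p['fovy'])"
```

```text
t 1.0 w/row [-0.0227 -0.013   0.0859] deg/row 5.144073552127045
[-29.6, -28.7, -15.3]
[-32.2, -25.7, -15.6]
[-34.4, -22.5, -15.7]
[-36.4, -19.1, -15.7]
[-38.1, -15.5, -15.6]
[-39.5, -11.8, -15.4]
[-40.5, -8.0, -15.1]
[-41.3, -4.2, -14.7]
[-41.6, -0.3, -14.2]
[-41.7, 3.6, -13.6]
[-41.4, 7.5, -13.0]
[-40.7, 11.3, -12.2]
[[-6.92437054e-04  9.70415588e-01  2.41439654e-01  6.74311763e+01]
 [ 9.99999697e-01  7.57759508e-04 -1.77704011e-04 -1.46527183e+00]
 [-3.55399936e-04  2.41439458e-01 -9.70415819e-01 -1.48673729e+02]
 [ 0.00000000e+00  0.00000000e+00  0.00000000e+00  1.00000000e+00]] 58.131979425129046
```

Emit:
{"name": "servo_tool", "arguments": {
  "steps": [
    [0, [-29.6, -28.7, -15.3], [-0.0227, -0.013, 0.0859]],
    [0, [-32.2, -25.7, -15.6], [-0.0227, -0.013, 0.0859]],
    [0, [-34.4, -22.5, -15.7], [-0.0227, -0.013, 0.0859]],
    [0, [-36.4, -19.1, -15.7], [-0.0227, -0.013, 0.0859]],
    [0, [-38.1, -15.5, -15.6], [-0.0227, -0.013, 0.0859]],
    [0, [-39.5, -11.8, -15.4], [-0.0227, -0.013, 0.0859]],
    [0, [-40.5, -8, -15.1], [-0.0227, -0.013, 0.0859]],
    [0, [-41.3, -4.2, -14.7], [-0.0227, -0.013, 0.0859]],
    [0, [-41.6, -0.3, -14.2], [-0.0227, -0.013, 0.0859]],
    [0, [-41.7, 3.6, -13.6], [-0.0227, -0.013, 0.0859]]
  ]
}}

```text
time_s: 2.05
ee_pos: [356.2, 208.2, 390.3]
ee_rot: [165.4, 1.2, 116.5]
force: [0.8, 0.7, 0.3]
gripper_width: 91.4
gripper_force: 0.0
```

```bash
python3 -c "
from plan import *
print(state()['ee_pos'],state()['ee_rot'])
rows([440,-150,400],-1.5,.3,9)"
```

```text
[356.20156901 208.22347195 390.31863527] [165.40964983   1.24861475 116.48718112]
t 2.05 w/row [-0.0043 -0.0126  0.0529] deg/row 3.122680889694722
[-39.8, -9.1, -2.6]
[-40.2, -6.9, -2.1]
[-40.6, -4.8, -1.6]
[-40.8, -2.6, -1.1]
[-40.9, -0.5, -0.6]
[-40.9, 1.7, -0.1]
[-40.7, 3.8, 0.4]
[-40.4, 6.0, 1.0]
[-40.1, 8.1, 1.5]
```

Emit:
{"name": "servo_tool", "arguments": {
  "steps": [
    [0, [-39.8, -9.1, -2.6], [-0.0043, -0.0126, 0.0529]],
    [0, [-40.2, -6.9, -2.1], [-0.0043, -0.0126, 0.0529]],
    [0, [-40.6, -4.8, -1.6], [-0.0043, -0.0126, 0.0529]],
    [0, [-40.8, -2.6, -1.1], [-0.0043, -0.0126, 0.0529]],
    [0, [-40.9, -0.5, -0.6], [-0.0043, -0.0126, 0.0529]],
    [0, [-40.9, 1.7, -0.1], [-0.0043, -0.0126, 0.0529]],
    [0, [-40.7, 3.8, 0.4], [-0.0043, -0.0126, 0.0529]],
    [0, [-40.4, 6, 1], [-0.0043, -0.0126, 0.0529]],
    [0, [-40.1, 8.1, 1.5], [-0.0043, -0.0126, 0.0529]],
    [0, [0, 0, 0], [0, 0, 0]]
  ]
}}

```text
time_s: 3.05
ee_pos: [441.3, -152.1, 398.7]
ee_rot: [163.0, 0.1, 88.3]
force: [-0.9, 0.9, -0.1]
gripper_width: 91.2
gripper_force: 0.0
```

```bash
python3 - <<'E'
from fit import *
s=state();print(s["ee_pos"],s["ee_rot"],s["force"])
p=cams.grab_frame("wrist");W=cloud(p);np.savez("w.npz",W=W,c=p["color"]);save(p,"w1.png")
from plan import rows
rows([520,180,330],16.8,.3,9)
E
```

```text
[ 441.33840927 -152.1146177   398.70256859] [1.62964824e+02 1.43008358e-01 8.82992079e+01] [-0.90321929  0.94567637 -0.08136696]
t 3.1 w/row [-0.0004  0.0105 -0.034 ] deg/row 2.039131136776839
[36.9, 5.2, 9.6]
[36.6, 6.5, 9.9]
[36.2, 7.7, 10.3]
[35.8, 8.9, 10.7]
[35.4, 10.2, 11.1]
[34.9, 11.3, 11.5]
[34.4, 12.5, 11.8]
[33.8, 13.7, 12.2]
[33.2, 14.8, 12.6]
```

View pics/w1.png

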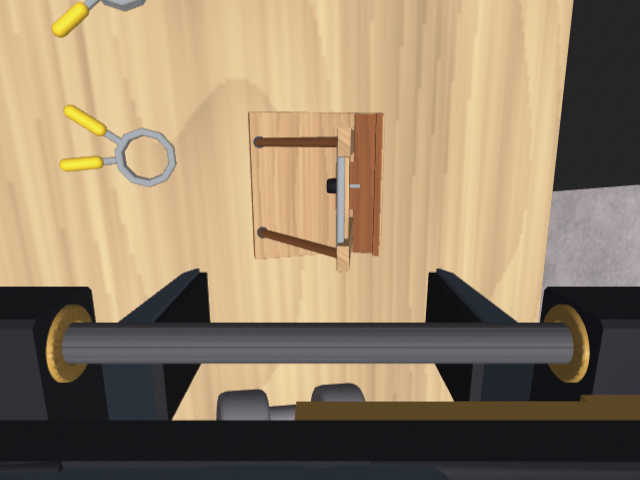

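```bash
python3 - <<'E'
from fit import *
d=np.load("w.npz");W=d["W"];c=d["c"].astype(int)
box=lambda C,lo,hi: np.all((C>lo)&(C<hi),-1)
fb=box(W,[440,-260,8],[700,-30,16]);fb[270:]=0
n,l,st,ce=cv2.connectedComponentsWithStats(fb.astype(np.uint8));k=1+st[1:,4].argmax()
t=W[l==k];print("board",len(t),np.median(t[:,2]),cv2.minAreaRect(t[:,:2].astype(np.float32)))
br=(c[...,0]-c[...,2]>50)&(c[...,0]<165)&(c[...,0]>90)&(c[...,1]<c[...,0]*.62)
m=br&box(W,[590,-260,15],[680,-30,90]);m[270:]=0
t=W[m];r=cv2.minAreaRect(t[:,:2].astype(np.float32));print("tray",len(t),r,np.percentile(t,[1,50,99],axis=0).round(1).tolist())
# tray surface / lip: rotate to easel frame
o=np.array([611.9,-144,0]);yaw=-1.3
L=(t-o)@R.from_euler("z",yaw,degrees=True).as_matrix()
th=.4;u=L[:,0]*-np.sin(th)+(L[:,2]-12)*np.cos(th);v=L[:,0]*np.cos(th)+(L[:,2]-12)*np.sin(th)
for a in range(-4,44,3):
  k=(v>a)&(v<a+3);k.any() and print(a,k.sum(),np.percentile(u[k],[10,50,90]).round(1))
print("y",np.percentile(L[:,1],[.5,99.5]))
E
```

```text
board 10903 11.605477241233643 ((545.76708984375, -140.21829223632812), (180.18011474609375, 140.8471221923828), 88.67292785644531)
tray 32 ((614.1638793945312, -130.9228973388672), (148.29942321777344, 25.516712188720703), 84.91603088378906) [[601.2, -203.1, 21.2], [622.2, -108.3, 46.0], [626.6, -57.7, 47.8]]
-4 2 [12.3 13.  13.7]
-1 1 [12.5 12.5 12.5]
11 1 [13.4 13.4 13.4]
20 26 [25.2 27.9 29.1]
23 1 [27.4 27.4 27.4]
y [-60.29497104  86.70978548]
```

Emit:
{"name": "servo_tool", "arguments": {
  "steps": [
    [0, [36.9, 5.2, 9.6], [-0.0004, 0.0105, -0.034]],
    [0, [36.6, 6.5, 9.9], [-0.0004, 0.0105, -0.034]],
    [0, [36.2, 7.7, 10.3], [-0.0004, 0.0105, -0.034]],
    [0, [35.8, 8.9, 10.7], [-0.0004, 0.0105, -0.034]],
    [0, [35.4, 10.2, 11.1], [-0.0004, 0.0105, -0.034]],
    [0, [34.9, 11.3, 11.5], [-0.0004, 0.0105, -0.034]],
    [0, [34.4, 12.5, 11.8], [-0.0004, 0.0105, -0.034]],
    [0, [33.8, 13.7, 12.2], [-0.0004, 0.0105, -0.034]],
    [0, [33.2, 14.8, 12.6], [-0.0004, 0.0105, -0.034]],
    [0, [0, 0, 0], [0, 0, 0]]
  ]
}}

```text
time_s: 4.1
ee_pos: [517.8, 186.3, 328.9]
ee_rot: [162.9, -0.0, 107.4]
force: [-0.8, -0.8, -0.1]
gripper_width: 91.2
gripper_force: 0.0
```

```bash
python3 - <<'E'
from fit import *
s=state();print(s["ee_pos"],s["ee_rot"],s["force"])
p=cams.grab_frame("wrist");W=cloud(p);np.savez("w2.npz",W=W,c=p["color"]);save(p,"w2.png")
box=lambda C,lo,hi: np.all((C>lo)&(C<hi),-1)
m=box(W,[540,100,176],[620,300,200]);m[300:]=0
t=W[m];print(len(t),cv2.minAreaRect(t[:,:2].astype(np.float32)),np.percentile(t,[1,50,99],axis=0).round(1).tolist())
E
```

```text
[517.83462475 186.2999929  328.89319763] [ 1.62877943e+02 -1.59195024e-02  1.07381879e+02] [-0.76137957 -0.79337194 -0.10727285]
1885 ((566.8014526367188, 211.34747314453125), (8.454170227050781, 121.2751235961914), 16.757795333862305) [[547.8, 156.8, 180.6], [565.1, 216.5, 185.4], [584.5, 268.6, 187.6]]
```

View pics/w2.png

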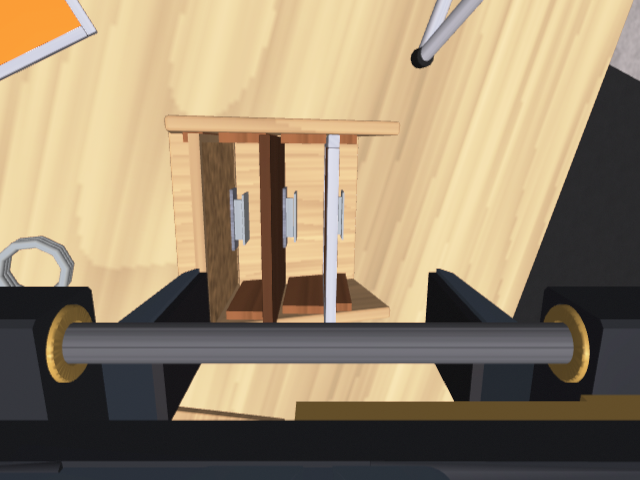

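```bash
python3 - <<'E'
from plan import *
rows([562.7,192.4,223.2],16.8,.3,8)
box=lambda C,lo,hi: np.all((C>lo)&(C<hi),-1)
d=np.load("w.npz");W=d["W"];c=d["c"].astype(int)
m=box(W,[590,-260,15],[680,-30,90])&(c[...,0]-c[...,2]>25)&(c[...,1]/(c[...,0]+1.)<.65);m[265:]=0
d=np.load("ab.npz")
m2=box(d["B"],[590,-260,15],[680,-30,90])&(d["cb"][...,1]/(d["cb"][...,0]+1.)<.7)
m3=box(d["A"],[590,-260,15],[680,-30,90])&(d["ca"][...,1]/(d["ca"][...,0]+1.)<.65)
for t,o in((W[m],[608.5,-141.5,0]),(d["B"][m2],[611.9,-144,0]),(d["A"][m3],[611.9,-144,0])):
  L=(t-o)@R.from_euler("z",-1.3,degrees=True).as_matrix()
  th=.4;u=L[:,0]*-np.sin(th)+(L[:,2]-12)*np.cos(th);v=L[:,0]*np.cos(th)+(L[:,2]-12)*np.sin(th)
  print(len(t),"y",np.percentile(L[:,1],[1,99]).round(1))
  for a in range(-4,44,4):
    k=(v>a)&(v<a+4);k.sum()>5 and print(a,k.sum(),np.percentile(u[k],[10,50,90]).round(1))
E
```

```text
t 4.15 w/row [-0.0001 -0.0002  0.001 ] deg/row 0.060876709758973115
[-0.7, 1.5, 14.4]
[-0.7, 1.5, 14.4]
[-0.7, 1.5, 14.4]
[-0.7, 1.5, 14.4]
[-0.7, 1.5, 14.4]
[-0.7, 1.5, 14.4]
[-0.7, 1.5, 14.4]
[-0.7, 1.5, 14.4]
3720 y [-85.2  84.3]
-4 132 [11.3 12.5 13.9]
0 408 [11.4 12.5 13.8]
4 421 [11.3 12.5 13.7]
8 432 [11.2 12.5 13.7]
12 430 [11.2 12.4 13.8]
16 432 [11.1 12.4 13.7]
20 438 [11.2 12.5 13.7]
24 486 [12.1 25.6 27.6]
28 460 [25.3 26.4 27.7]
32 40 [25.3 26.3 27.2]
1070 y [-85.  85.]
-4 39 [10.1 12.6 15.8]
0 87 [10.3 13.1 16.2]
4 119 [10.3 13.1 15.6]
8 100 [10.6 13.  16.2]
12 119 [10.9 13.1 15.7]
16 109 [10.3 12.9 15.5]
20 111 [11.1 13.3 16.7]
24 63 [14.2 26.2 28.3]
28 119 [24.7 27.  30.1]
32 90 [23.6 27.1 30.5]
633 y [-89.6  83.9]
0 7 [13.  15.  15.4]
12 11 [-2.3  8.6 16. ]
20 8 [11.  23.9 27.5]
24 80 [11.  21.3 28.8]
28 300 [ 9.6 18.6 27.9]
32 167 [ 9.8 19.4 28.2]
36 6 [11.4 18.9 26.3]
```

Emit:
{"name": "servo_tool", "arguments": {
  "steps": [
    [143, [-0.7, 1.5, 14.4], [0, 0, 0.001]],
    [143, [-0.7, 1.5, 14.4], [0, 0, 0.001]],
    [143, [-0.7, 1.5, 14.4], [0, 0, 0.001]],
    [143, [-0.7, 1.5, 14.4], [0, 0, 0.001]],
    [143, [-0.7, 1.5, 14.4], [0, 0, 0.001]],
    [143, [-0.7, 1.5, 14.4], [0, 0, 0.001]],
    [143, [-0.7, 1.5, 14.4], [0, 0, 0.001]],
    [143, [-0.7, 1.5, 14.4], [0, 0, 0.001]],
    [143, [0, 0, 0], [0, 0, 0]],
    [143, [0, 0, 0], [0, 0, 0]]
  ],
  "squeeze": 4
}}

```text
time_s: 5.15
ee_pos: [564.2, 189.6, 223.6]
ee_rot: [162.8, -0.1, 106.6]
force: [0.2, -0.5, 0.5]
gripper_width: 39.6
gripper_force: 0.0
```

```bash
python3 - <<'E'
from plan import *
s=state();print(s["ee_pos"],s["ee_rot"],s["force"],s["gripper_width"])
p=cams.grab_frame("wrist");W=cloud(p);save(p,"w3.png")
M=R.from_euler("xyz",s["ee_rot"],degrees=True).as_matrix()
t=(W-s["ee_pos"])@M
m=(t[...,2]>25)&(t[...,2]<60)&(abs(t[...,1])<15)&(abs(t[...,0])<100)&(np.arange(480)[:,None]<300)
q=t[m];print(len(q),np.percentile(q,[1,50,99],axis=0).round(1).tolist())
for a in range(0,90,15):
  k=(q[:,0]>a)&(q[:,0]<a+15);k.sum()>20 and print(a,k.sum(),np.percentile(q[k,1],[5,50,95]).round(1),q[k,2].min().round(1),np.median(q[k,2]).round(1))
for n,p in(("scene",cams.grab_frame("scene")),("top",cams.grab_frame("top"))):
  C=(cloud(p)-s["ee_pos"])@M; k=(C[...,2]>0)&(C[...,2]<60)&(abs(C[...,1])<34)&(abs(C[...,0])<100)
  np.save(n+"C.npy",C); print(n,k.sum())
E
```

```text
[564.18459007 189.61397409 223.62648719] [ 1.62780926e+02 -5.97464661e-02  1.06558088e+02] [ 0.15700187 -0.46380778  0.54012225] 39.627778829257615
3641 [[-3.1, -6.2, 37.7], [43.0, -2.3, 39.3], [82.0, 1.6, 41.1]]
0 565 [-6.1 -2.4  1.6] 37.4 39.3
15 581 [-5.9 -2.   1.6] 37.6 39.3
30 616 [-5.9 -2.3  1.6] 37.1 39.3
45 674 [-6.1 -2.3  1.6] 37.2 39.3
60 677 [-5.8 -2.2  1.2] 37.4 39.3
75 386 [-5.9 -2.2  1.1] 37.2 39.4
scene 353
top 101
```

View pics/w3.png

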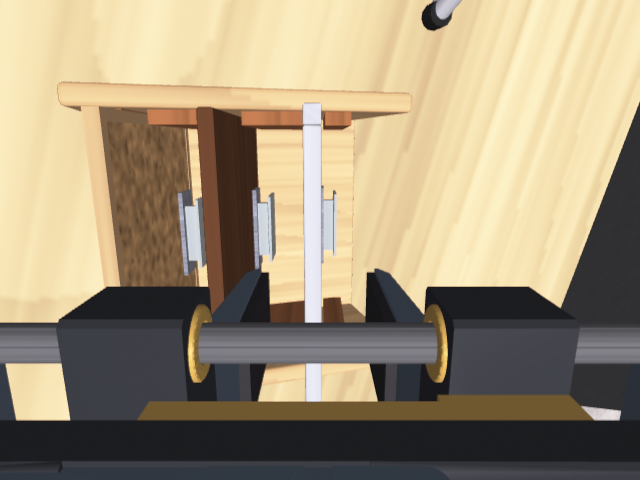

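Emit:
{"name": "servo_tool", "arguments": {
  "steps": [
    [143, [1.5, -0.8, 0], [0, 0, 0]],
    [143, [1.5, -0.8, 5], [0, 0, -0.003]],
    [143, [0, 0, 10], [0, 0, 0]],
    [143, [0, 0, 10], [0, 0, 0]],
    [143, [0, 0, 10], [0, 0, 0]],
    [143, [0, 0, 10], [0, 0, 0]],
    [143, [0, 0, 6.5], [0, 0, 0]],
    [143, [0, 0, 0], [0, 0, 0]],
    [200, [0, 0, 0], [0, 0, 0]],
    [200, [0, 0, 0], [0, 0, 0]]
  ]
}}

```text
time_s: 6.3
ee_pos: [576.7, 196.6, 174.8]
ee_rot: [162.7, -0.0, 106.7]
force: [-0.7, -0.3, 0.9]
gripper_width: 27.0
gripper_force: 0.0
```

Emit:
{"name": "servo_tool", "arguments": {
  "steps": [
    [255, [0, 0, 0], [0, 0, 0]],
    [255, [0, 0, 0], [0, 0, 0]],
    [255, [0, 0, 0], [0, 0, 0]],
    [255, [0, 0, 0], [0, 0, 0]],
    [255, [0, 0, 0], [0, 0, 0]],
    [255, [0, 0, 0], [0, 0, 0]],
    [255, [0, 0, 0], [0, 0, 0]],
    [255, [0, 0, 0], [0, 0, 0]],
    [255, [0, 0, 0], [0, 0, 0]],
    [255, [0, 0, 0], [0, 0, 0]]
  ],
  "squeeze": 4
}}

```text
time_s: 7.3
ee_pos: [576.5, 196.5, 174.3]
ee_rot: [162.7, -0.0, 106.7]
force: [-3.5, -1.1, 4.4]
gripper_width: 8.0
gripper_force: 4.0
```

Emit:
{"name": "servo_tool", "arguments": {
  "steps": [
    [255, [0, -0.4, 0], [0, 0, 0]],
    [255, [0, 0, 0], [0, 0, 0]],
    [255, [0, 0, -2], [0, 0, 0]],
    [255, [0, 0, -4], [0, 0, 0]],
    [255, [0, 0, -6], [0, 0, 0]],
    [255, [0, 0, -6], [0, 0, 0]],
    [255, [0, 0, -6], [0, 0, 0]],
    [255, [0, 0, -6], [0, 0, 0]],
    [255, [0, 0, -6], [0, 0, 0]],
    [255, [0, 0, -6], [0, 0, 0]]
  ],
  "squeeze": 30
}}

```text
time_s: 8.3
ee_pos: [564.0, 192.8, 215.4]
ee_rot: [162.7, -0.0, 106.7]
force: [-1.2, -0.3, -1.5]
gripper_width: 8.2
gripper_force: 30.0
```

Emit:
{"name": "servo_tool", "arguments": {
  "steps": [
    [255, [0, 0, -10], [0, 0, 0]],
    [255, [0, 0, -12], [0, 0, 0]],
    [255, [0, 0, -12], [0, 0, 0]],
    [255, [0, 0, -14], [0, 0, 0]],
    [255, [0, 0, -14], [0, 0, 0]],
    [255, [0, 0, -14], [0, 0, 0]],
    [255, [0, 0, -14], [0, 0, 0]],
    [255, [0, 0, -14], [0, 0, 0]],
    [255, [0, 0, -14], [0, 0, 0]],
    [255, [0, 0, -8], [0, 0, 0]]
  ]
}}

```text
time_s: 9.3
ee_pos: [528.3, 182.0, 337.0]
ee_rot: [162.6, -0.0, 106.7]
force: [1.1, 0.0, -1.5]
gripper_width: 8.0
gripper_force: 30.0
```

```bash
python3 - <<'E'
from plan import *
s=state();print(s["ee_pos"],s["ee_rot"],s["force"],s["gripper_width"])
p=cams.grab_frame("scene");b=cams.grab_frame("top");save(p,"s2.png")
M=R.from_euler("xyz",s["ee_rot"],degrees=True).as_matrix()
for n,p in(("scene",p),("top",b)):
  t=(cloud(p)-s["ee_pos"])@M
  m=(t[...,2]>35)&(t[...,2]<185)&(abs(t[...,1])<20)&(abs(t[...,0])<100);q=t[m]
  print(n,len(q),np.percentile(q,[1,50,99],axis=0).round(1).tolist())
  if len(q)>200: print(cv2.minAreaRect(q[:,[0,2]].astype(np.float32)), "tilt fit y~x,z", np.linalg.lstsq(np.c_[q[:,0],q[:,2],np.ones(len(q))],q[:,1],rcond=None)[0])
E
```

```text
[528.2886038  182.0143381  336.96480718] [ 1.62569658e+02 -1.44862430e-02  1.06726654e+02] [ 1.12755499  0.03914045 -1.50233637] 7.9789223644025355
scene 1407 [[-83.4, -3.7, 36.2], [-9.9, 2.2, 99.8], [79.8, 6.0, 166.2]]
((-2.28375244140625, 102.5784912109375), (134.75746154785156, 173.39598083496094), 89.97119140625) tilt fit y~x,z [4.76418200e-03 1.75499264e-03 2.01112026e+00]
top 17 [[-80.3, -0.3, 38.1], [-80.0, 2.8, 91.2], [-79.5, 6.8, 163.6]]
```

View pics/s2.png

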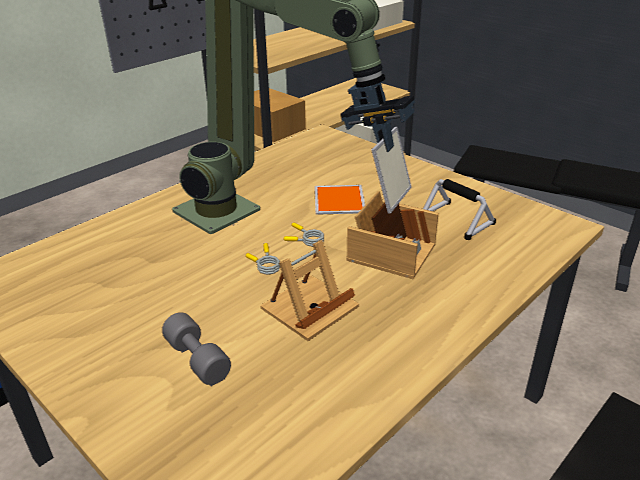

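```bash
python3 -c "
from plan import *
rows([476.6,-140.3,362.9],-1.3,.4,15)"
```

```text
t 9.4 w/row [-0.0063 -0.0073  0.0197] deg/row 1.2553612662706863
[-19.6, -8.5, -4.5]
[-19.8, -8.1, -4.4]
[-20.0, -7.7, -4.3]
[-20.1, -7.3, -4.2]
[-20.3, -6.9, -4.1]
[-20.5, -6.4, -4.0]
[-20.6, -6.0, -3.9]
[-20.8, -5.6, -3.8]
[-20.9, -5.1, -3.7]
[-21.0, -4.7, -3.6]
[-21.1, -4.3, -3.4]
[-21.2, -3.8, -3.3]
[-21.3, -3.4, -3.2]
[-21.4, -2.9, -3.1]
[-21.5, -2.5, -2.9]
```

Emit:
{"name": "servo_tool", "arguments": {
  "steps": [
    [255, [-10, -4.2, -10], [0, 0, 0]],
    [255, [-19.6, -8.1, -9], [-0.0063, -0.0073, 0.0197]],
    [255, [-20, -7.7, -4.3], [-0.0063, -0.0073, 0.0197]],
    [255, [-20.1, -7.3, -4.2], [-0.0063, -0.0073, 0.0197]],
    [255, [-20.3, -6.9, -4.1], [-0.0063, -0.0073, 0.0197]],
    [255, [-20.5, -6.4, -4], [-0.0063, -0.0073, 0.0197]],
    [255, [-20.6, -6, -3.9], [-0.0063, -0.0073, 0.0197]],
    [255, [-20.8, -5.6, -3.8], [-0.0063, -0.0073, 0.0197]],
    [255, [-20.9, -5.1, -3.7], [-0.0063, -0.0073, 0.0197]],
    [255, [-21, -4.7, -3.6], [-0.0063, -0.0073, 0.0197]]
  ]
}}

```text
time_s: 10.4
ee_pos: [495.4, -25.2, 363.3]
ee_rot: [159.5, 0.3, 95.8]
force: [0.9, 0.1, -1.7]
gripper_width: 8.0
gripper_force: 30.0
```

```bash
python3 -c "
from plan import *
s=state();print(s['ee_pos'],s['ee_rot'],s['force'])
rows([476.6,-140.3,362.9],-1.3,.4,8)"
```

```text
[495.36209387 -25.19469297 363.26297011] [159.52334373   0.28394074  95.83739769] [ 0.85729573  0.12053431 -1.71356271]
t 10.4 w/row [-0.0053 -0.0052  0.0147] deg/row 0.9428228760026224
[-14.1, -3.6, -1.2]
[-14.1, -3.4, -1.2]
[-14.2, -3.2, -1.1]
[-14.2, -3.0, -1.1]
[-14.3, -2.7, -1.0]
[-14.3, -2.5, -0.9]
[-14.4, -2.3, -0.9]
[-14.4, -2.1, -0.8]
```

Emit:
{"name": "servo_tool", "arguments": {
  "steps": [
    [255, [-14.1, -3.6, -1.2], [-0.0053, -0.0052, 0.0147]],
    [255, [-14.1, -3.4, -1.2], [-0.0053, -0.0052, 0.0147]],
    [255, [-14.2, -3.2, -1.1], [-0.0053, -0.0052, 0.0147]],
    [255, [-14.2, -3, -1.1], [-0.0053, -0.0052, 0.0147]],
    [255, [-14.3, -2.7, -1], [-0.0053, -0.0052, 0.0147]],
    [255, [-14.3, -2.5, -0.9], [-0.0053, -0.0052, 0.0147]],
    [255, [-14.4, -2.3, -0.9], [-0.0053, -0.0052, 0.0147]],
    [255, [-14.4, -2.1, -0.8], [-0.0053, -0.0052, 0.0147]],
    [255, [0, 0, 0], [0, 0, 0]],
    [255, [0, 0, 0], [0, 0, 0]]
  ]
}}

```text
time_s: 11.4
ee_pos: [477.0, -139.1, 362.9]
ee_rot: [157.1, -0.0, 88.7]
force: [0.8, 0.2, -1.8]
gripper_width: 8.1
gripper_force: 30.0
```

```bash
cat > eas.py <<'E'
from plan import *
O=np.array([609.7,-143.3,0]);yaw=-1.3;Z=R.from_euler("z",yaw,degrees=True).as_matrix()
def uv(P):
    L=(np.asarray(P)-O)@Z;th=.4
    return np.stack([L[...,0]*-np.sin(th)+(L[...,2]-12)*np.cos(th),L[...,1],L[...,0]*np.cos(th)+(L[...,2]-12)*np.sin(th)],-1)
def world(u,y,v): 
    return O+Z@np.array([v*np.cos(.4)-u*np.sin(.4),y,12+v*np.sin(.4)+u*np.cos(.4)])
def report():
    s=state();print("uyv tcp",uv(s["ee_pos"]).round(1),np.round(s["ee_rot"],2),np.round(s["force"],1),s["time_s"],s["gripper_width"])
    return s
E
python3 - <<'E'
from eas import *
s=report()
p=cams.grab_frame("scene");C=cloud(p);U=uv(C);col=p["color"].astype(int)
u0=uv(s["ee_pos"])[0]
g=(col.max(-1)-col.min(-1)<45)&(col.mean(-1)>80)
m=g&(U[...,0]>u0-172)&(U[...,0]<u0-40)&(abs(U[...,1])<100)&(abs(U[...,2]-14)<20);q=U[m]
print(len(q),np.percentile(q,[1,50,99],axis=0).round(1).tolist())
cnt=cv2.minAreaRect(q[:,[1,0]].astype(np.float32));print(cnt)
A=np.linalg.lstsq(np.c_[q[:,1],q[:,0],np.ones(len(q))],q[:,2],rcond=None)[0];print("tilt v~y,u",A)
r=col[...,1]/(col[...,0]+1.)
m=(r<.65)&(U[...,0]>0)&(U[...,0]<35)&(abs(U[...,1])<110)&(U[...,2]>15)&(U[...,2]<45);q=U[m]
print("tray",len(q),np.percentile(q[:,1],[1,99]),cv2.minAreaRect(q[:,[1,0]].astype(np.float32)))
k=q[:,2]; A=np.linalg.lstsq(np.c_[q[:,1],q[:,0],np.ones(len(q))],q[:,2],rcond=None)[0];print("lip v~y,u",A)
rows(world(215,0,14),yaw,.4,10)
E
```

```text
uyv tcp [374.9   1.2  14.4] [ 1.5707e+02 -5.0000e-02  8.8710e+01] [ 0.8  0.2 -1.8] 11.4 8.059167983255579
3029 [[208.6, -78.7, 11.4], [272.4, -3.0, 17.0], [333.6, 79.0, 22.8]]
((1.96905517578125, 270.8499755859375), (166.95797729492188, 127.98362731933594), 0.1935553401708603)
tilt v~y,u [-9.63499001e-04 -2.09678523e-03  1.75913982e+01]
tray 569 [-89.56922299  83.62168447] ((-2.3465576171875, 17.308094024658203), (177.6259307861328, 25.40216827392578), 0.42497456073760986)
lip v~y,u [1.00326565e-02 3.61457452e-02 3.18795172e+01]
t 11.45 w/row [ 0.0001 -0.0001  0.0001] deg/row 0.007523980417119664
[-0.2, -0.1, 16.0]
[-0.2, -0.1, 16.0]
[-0.2, -0.1, 16.0]
[-0.2, -0.1, 16.0]
[-0.2, -0.1, 16.0]
[-0.2, -0.1, 16.0]
[-0.2, -0.1, 16.0]
[-0.2, -0.1, 16.0]
[-0.2, -0.1, 16.0]
[-0.2, -0.1, 16.0]
```

Emit:
{"name": "servo_tool", "arguments": {
  "steps": [
    [255, [-0.3, 0, 16], [0, 0, 0]],
    [255, [-0.3, 0, 16], [0, 0, 0]],
    [255, [-0.3, 0, 16], [0, 0, 0]],
    [255, [-0.3, 0, 16], [0, 0, 0]],
    [255, [-0.3, 0, 16], [0, 0, 0]],
    [255, [-0.3, 0, 16], [0, 0, 0]],
    [255, [-0.3, 0, 16], [0, 0, 0]],
    [255, [-0.3, 0, 16], [0, 0, 0]],
    [255, [-0.3, 0, 16], [0, 0.002, 0.0045]],
    [255, [-0.3, 0, 16], [0, 0, 0]]
  ]
}}

```text
time_s: 12.45
ee_pos: [540.4, -142.4, 215.3]
ee_rot: [157.0, -0.2, 88.6]
force: [-0.3, -0.5, -1.9]
gripper_width: 8.1
gripper_force: 30.0
```

```bash
python3 - <<'E'
from eas import *
s=report();u0=uv(s["ee_pos"])[0]
for n in("scene","top"):
  p=cams.grab_frame(n);C=cloud(p);U=uv(C);col=p["color"].astype(int)
  if n=="scene": cv2.imwrite("pics/s3.png",cv2.resize(p["color"][120:360,200:440][...,::-1],(600,600),interpolation=cv2.INTER_CUBIC))
  g=(col.max(-1)-col.min(-1)<45)&(col.mean(-1)>80)
  m=g&(U[...,0]>u0-172)&(U[...,0]<u0+30)&(abs(U[...,1])<100)&(abs(U[...,2]-14)<20);q=U[m]
  if n=="scene": q=q[q[:,0]<u0-40]
  print(n,len(q),np.percentile(q,[1,50,99],axis=0).round(1).tolist(),cv2.minAreaRect(q[:,[1,0]].astype(np.float32)))
  print("tilt v~y,u",np.linalg.lstsq(np.c_[q[:,1],q[:,0],np.ones(len(q))],q[:,2],rcond=None)[0])
  r=col[...,1]/(col[...,0]+1.)
  m=(r<.65)&(U[...,0]>0)&(U[...,0]<35)&(abs(U[...,1])<110)&(U[...,2]>15)&(U[...,2]<45);q=U[m]
  print("tray",len(q),np.percentile(q[:,1],[1,99]),cv2.minAreaRect(q[:,[1,0]].astype(np.float32)))
  print("lip v~y,u",np.linalg.lstsq(np.c_[q[:,1],q[:,0],np.ones(len(q))],q[:,2],rcond=None)[0])
E
```

```text
uyv tcp [214.2  -0.6  15.3] [157.02  -0.24  88.63] [-0.3 -0.5 -1.9] 12.45 8.086021545089856
scene 2797 [[48.1, -80.2, 11.7], [111.3, -5.4, 17.9], [173.2, 78.7, 23.7]] ((-0.1154327392578125, 109.62429809570312), (165.8553924560547, 129.5436553955078), 0.4518379271030426)
tilt v~y,u [3.09068675e-03 2.63118652e-04 1.79148076e+01]
tray 571 [-90.23552363  83.90560475] ((-3.2328338623046875, 16.122875213623047), (179.87876892089844, 26.93470001220703), 0.12078145146369934)
lip v~y,u [7.62538140e-03 3.48604803e-03 3.23521327e+01]
top 605 [[48.2, -77.9, -5.7], [154.5, 41.0, 19.1], [225.2, 79.6, 20.8]] ((1.2633438110351562, 136.00656127929688), (159.28404235839844, 181.46189880371094), 0.18635062873363495)
tilt v~y,u [-3.61755824e-03 -9.50729101e-03  1.92678315e+01]
tray 403 [-85.60550493  84.62998548] ((-0.9759368896484375, 18.504924774169922), (173.14012145996094, 23.418790817260742), 1.010940670967102)
lip v~y,u [-6.63404237e-04  7.61245001e-01  1.21119193e+01]
```

View pics/s3.png

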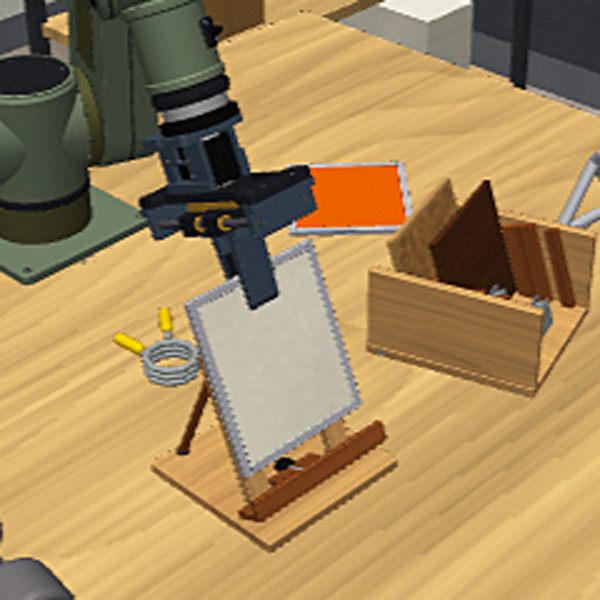

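Emit:
{"name": "servo_tool", "arguments": {
  "steps": [
    [255, [-1.1, 0, 3], [0, 0, 0]],
    [255, [-1.1, 0, 4], [0, 0, 0]],
    [255, [0, -1, 4], [0, 0, 0]],
    [255, [0, -1, 4], [0, 0, 0]],
    [255, [0, -1, 4], [0, 0, 0]],
    [255, [0, 0, 4], [0, 0, 0]],
    [255, [0, 0, 3], [0, 0, 0]],
    [255, [0, 0, 2], [0, 0, 0]],
    [255, [0, 0, 0], [0, 0, 0]],
    [255, [0, 0, 0], [0, 0, 0]]
  ]
}}

```text
time_s: 13.55
ee_pos: [548.2, -145.4, 188.9]
ee_rot: [157.0, -0.2, 88.6]
force: [0.0, 0.5, -2.0]
gripper_width: 8.2
gripper_force: 30.0
```

```bash
python3 -c "
from eas import *
report()"
```

```text
uyv tcp [186.9  -3.5  12.3] [157.    -0.23  88.56] [ 0.   0.5 -2. ] 13.55 8.170008514177582
```

Emit:
{"name": "servo_tool", "arguments": {
  "steps": [
    [255, [0.5, 0, 1], [0, 0, 0]],
    [255, [0, 0, 1], [0, 0, 0]],
    [255, [0, 0, 1], [0, 0, 0]],
    [255, [0, 0, 0.7], [0, 0, 0]],
    [255, [0, 0, 0.5], [0, 0, 0]],
    [255, [0, 0, 0], [0, 0, 0]],
    [255, [0, 0, 0], [0, 0, 0]],
    [255, [0, 0, 0], [0, 0, 0]],
    [255, [0, 0, 0], [0, 0, 0]],
    [255, [0, 0, 0], [0, 0, 0]]
  ]
}}

```text
time_s: 14.55
ee_pos: [549.8, -145.0, 185.0]
ee_rot: [157.0, -0.2, 88.6]
force: [0.5, -0.2, -1.1]
gripper_width: 8.0
gripper_force: 30.0
```

Emit:
{"name": "servo_tool", "arguments": {
  "steps": [
    [255, [0, 0, 0.5], [0, 0, 0]],
    [255, [0, 0, 0], [0, 0, 0]],
    [255, [0, 0, 0.5], [0, 0, 0]],
    [255, [0, 0, 0], [0, 0, 0]],
    [255, [0, 0, 0.5], [0, 0, 0]],
    [255, [0, 0, 0], [0, 0, 0]],
    [255, [0, 0, 0], [0, 0, 0]],
    [255, [0, 0, 0], [0, 0, 0]],
    [255, [0, 0, 0], [0, 0, 0]],
    [255, [0, 0, 0], [0, 0, 0]]
  ]
}}

```text
time_s: 15.55
ee_pos: [550.3, -144.8, 184.2]
ee_rot: [157.0, -0.2, 88.6]
force: [-4.4, 2.1, 6.3]
gripper_width: 7.9
gripper_force: 30.0
```

```bash
python3 -c "
from eas import *
report()"
```

```text
uyv tcp [181.7  -2.9  12.4] [156.99  -0.23  88.57] [-4.4  2.1  6.3] 15.55 7.92318656433429
```

Emit:
{"name": "servo_tool", "arguments": {
  "steps": [
    [255, [0, 0, -1], [0, 0, 0]],
    [255, [0, -1, -0.2], [0, 0, 0]],
    [255, [0, -1, 0], [0, 0, 0]],
    [255, [0, -1, 0], [0, 0, 0]],
    [255, [0, -1, 0], [0, 0, 0]],
    [255, [0, -1, 0], [0, 0, 0]],
    [255, [0, -0.5, 0], [0, 0, 0]],
    [255, [0, 0, 0], [0, 0, 0]],
    [255, [0, 0, 0], [0, 0, 0]],
    [255, [0, 0, 0], [0, 0, 0]]
  ]
}}

```text
time_s: 16.55
ee_pos: [544.9, -144.8, 182.7]
ee_rot: [157.0, -0.2, 88.6]
force: [-0.2, -0.2, -1.7]
gripper_width: 7.8
gripper_force: 30.0
```

Emit:
{"name": "servo_tool", "arguments": {
  "steps": [
    [255, [0, -0.5, 0], [0, 0, 0]],
    [255, [0, -0.5, 0], [0, 0, 0]],
    [255, [0, -0.5, 0], [0, 0, 0]],
    [255, [0, 0, 0], [0, 0, 0]],
    [255, [0, 0, 0], [0, 0, 0]],
    [255, [0, 0, 0], [0, 0, 0]],
    [255, [0, 0, 0], [0, 0, 0]],
    [255, [0, 0, 0], [0, 0, 0]],
    [255, [0, 0, 0], [0, 0, 0]],
    [255, [0, 0, 0], [0, 0, 0]]
  ]
}}

```text
time_s: 17.55
ee_pos: [543.5, -144.8, 182.0]
ee_rot: [157.0, -0.2, 88.6]
force: [0.1, 0.3, -2.1]
gripper_width: 8.0
gripper_force: 30.0
```

```bash
python3 -c "
from eas import *
s=report();print(s['torque'])"
```

```text
uyv tcp [182.4  -3.    5.2] [157.01  -0.23  88.57] [ 0.1  0.3 -2.1] 17.55 7.980552291594565
[-0.03920535  0.47364687 -0.00581324]
```

Emit:
{"name": "servo_tool", "arguments": {
  "steps": [
    [255, [0, -0.5, 0], [0, 0, 0]],
    [255, [0, 0, 0], [0, 0, 0]],
    [255, [0, -0.5, 0], [0, 0, 0]],
    [255, [0, 0, 0], [0, 0, 0]],
    [255, [0, -0.5, 0], [0, 0, 0]],
    [255, [0, 0, 0], [0, 0, 0]],
    [255, [0, 0, 0], [0, 0, 0]],
    [255, [0, 0, 0], [0, 0, 0]],
    [255, [0, 0, 0], [0, 0, 0]],
    [255, [0, 0, 0], [0, 0, 0]]
  ]
}}

```text
time_s: 18.55
ee_pos: [542.1, -144.7, 181.4]
ee_rot: [157.0, -0.2, 88.6]
force: [-1.1, -0.7, -1.7]
gripper_width: 7.9
gripper_force: 30.0
```

```bash
python3 -c "
from eas import *
s=report();print(s['torque'])"
```

```text
uyv tcp [182.4  -3.    3.7] [157.01  -0.23  88.56] [-1.1 -0.7 -1.7] 18.55 7.930307431979084
[-0.06608237  0.45195442 -0.00424108]
```

Emit:
{"name": "servo_tool", "arguments": {
  "steps": [
    [255, [0, -0.5, 0], [0, 0, 0]],
    [255, [0, 0, 0], [0, 0, 0]],
    [255, [0, -0.5, 0], [0, 0, 0]],
    [255, [0, 0, 0], [0, 0, 0]],
    [255, [0, -0.5, 0], [0, 0, 0]],
    [255, [0, 0, 0], [0, 0, 0]],
    [255, [0, 0, 0], [0, 0, 0]],
    [255, [0, 0, 0], [0, 0, 0]],
    [255, [0, 0, 0], [0, 0, 0]],
    [255, [0, 0, 0], [0, 0, 0]]
  ]
}}

```text
time_s: 19.55
ee_pos: [541.7, -144.9, 181.5]
ee_rot: [156.9, -0.2, 88.6]
force: [4.7, 0.3, -1.4]
gripper_width: 7.9
gripper_force: 30.0
```

```bash
python3 - <<'E'
from eas import *
s=report();print(s['torque'])
p=cams.grab_frame("scene");C=cloud(p);U=uv(C);col=p["color"].astype(int)
g=(col.max(-1)-col.min(-1)<45)&(col.mean(-1)>80)
m=g&(U[...,0]>15)&(U[...,0]<140)&(abs(U[...,1])<100)&(abs(U[...,2]-6)<14);q=U[m]
print(len(q),np.percentile(q,[1,50,99],axis=0).round(1).tolist(),cv2.minAreaRect(q[:,[1,0]].astype(np.float32)))
print("tilt v~y,u",np.linalg.lstsq(np.c_[q[:,1],q[:,0],np.ones(len(q))],q[:,2],rcond=None)[0])
A=uv(np.load("ab.npz")["A"]);q=A[(A[...,0]>45)&(A[...,0]<160)&(abs(abs(A[...,1]+2.5)-55)<10)&(abs(A[...,2])<12)]
for k in(q[:,1]>0),(q[:,1]<0): print("rail v",np.percentile(q[k,2],[10,50,90]).round(1))
E
```

```text
uyv tcp [182.6  -3.1   3.5] [156.87  -0.19  88.57] [ 4.7  0.3 -1.4] 19.55 7.935825285973336
[ 0.08304588 -0.44977585  0.32612517]
2582 [[19.7, -82.4, 0.5], [80.1, -7.4, 6.4], [138.9, 74.9, 12.2]] ((-1.25482177734375, 78.52998352050781), (167.66578674316406, 123.68226623535156), 0.9908279180526733)
tilt v~y,u [ 9.87345568e-04 -3.71459102e-03  6.71630934e+00]
rail v [-4.7 -0.8  2.3]
rail v [-4.6 -1.1  2.4]
```

Emit:
{"name": "servo_tool", "arguments": {
  "steps": [
    [255, [0, 0.3, 0], [0, 0, -0.004]],
    [255, [0, 0, 0.4], [0, 0, 0]],
    [255, [0, 0, 0.3], [0, 0, 0]],
    [255, [0, 0, 0.3], [0, 0, 0]],
    [255, [0, 0, 0], [0, 0, 0]],
    [255, [0, 0, 0], [0, 0, 0]],
    [255, [0, 0, 0], [0, 0, 0]],
    [255, [0, 0, 0], [0, 0, 0]],
    [255, [0, 0, 0], [0, 0, 0]],
    [255, [0, 0, 0], [0, 0, 0]]
  ]
}}

```text
time_s: 20.6
ee_pos: [542.0, -145.0, 180.8]
ee_rot: [156.9, -0.1, 88.8]
force: [4.1, -0.5, 5.1]
gripper_width: 7.8
gripper_force: 30.0
```

```bash
python3 -c "
from eas import *
s=report();print(s['torque'])"
```

```text
uyv tcp [181.8  -3.2   3.4] [ 1.569e+02 -1.100e-01  8.875e+01] [ 4.1 -0.5  5.1] 20.6 7.772906579452239
[-0.01625887 -0.75236401 -0.20346233]
```

Emit:
{"name": "servo_tool", "arguments": {
  "steps": [
    [255, [0, 0, 0], [0, 0, 0]],
    [255, [0, 0, 0], [0, 0, 0]],
    [255, [0, 0, 0], [0, 0, 0]],
    [255, [0, 0, 0], [0, 0, 0]],
    [255, [0, 0, 0], [0, 0, 0]],
    [255, [0, 0, 0], [0, 0, 0]],
    [255, [0, 0, 0], [0, 0, 0]],
    [255, [0, 0, 0], [0, 0, 0]],
    [255, [0, 0, 0], [0, 0, 0]],
    [255, [0, 0, 0], [0, 0, 0]]
  ],
  "squeeze": 4
}}

```text
time_s: 21.6
ee_pos: [542.0, -145.0, 180.7]
ee_rot: [156.9, -0.1, 88.8]
force: [4.4, -0.5, 5.1]
gripper_width: 8.2
gripper_force: 4.0
```

```bash
cat > chk.py <<'E'
from eas import *
s=report();print(s['torque'])
for n in("scene","top"):
  p=cams.grab_frame(n);U=uv(cloud(p));col=p["color"].astype(int)
  if n=="scene": cv2.imwrite("pics/s4.png",cv2.resize(p["color"][120:360,200:440][...,::-1],(600,600),interpolation=cv2.INTER_CUBIC))
  g=(col.max(-1)-col.min(-1)<45)&(col.mean(-1)>80)
  hi=140 if n=="scene" else 190
  m=g&(U[...,0]>(30 if n=="scene" else 150))&(U[...,0]<hi)&(abs(U[...,1]+3)<100)&(abs(U[...,2]-6)<14);q=U[m]
  print(n,len(q),"y",np.percentile(q[:,1],[1,99]).round(1),"mid")
  # left/right edges vs u
  for a in range(30,hi,20):
    k=(q[:,0]>a)&(q[:,0]<a+20);k.sum()>30 and print("  u",a,np.percentile(q[k,1],[2,98]).round(1),np.median(q[k,2]).round(1))
  r=col[...,1]/(col[...,0]+1.)
  m=(r<.65)&(U[...,0]>0)&(U[...,0]<35)&(abs(U[...,1])<110)&(U[...,2]>15)&(U[...,2]<45);q=U[m]
  print("tray",len(q),np.percentile(q[:,1],[1,99]).round(1))
E
python3 chk.py
```

```text
uyv tcp [181.8  -3.2   3.4] [ 1.5691e+02 -9.0000e-02  8.8780e+01] [ 4.4 -0.5  5.1] 21.6 8.245587929114846
[-0.07684963 -0.71645178 -0.03755092]
scene 2332 y [-82.5  75.3] mid
  u 30 [-81.5  72.8] 6.4
  u 50 [-81.6  73.3] 6.6
  u 70 [-81.1  72.3] 6.3
  u 90 [-81.7  73.2] 6.5
  u 110 [-81.3  73.7] 6.2
  u 130 [-82.3  72.1] 6.1
tray 561 [-90.7  83.6]
top 114 y [-80.2  75.6] mid
  u 150 [-78.2  75.2] 9.2
  u 170 [-80.1  73.4] 9.9
tray 386 [-85.7  84.8]
```

Emit:
{"name": "servo_tool", "arguments": {
  "steps": [
    [220, [0, 0, 0], [0, 0, 0]],
    [210, [0, 0, 0], [0, 0, 0]],
    [200, [0, 0, 0], [0, 0, 0]],
    [190, [0, 0, 0], [0, 0, 0]],
    [180, [0, 0, 0], [0, 0, 0]],
    [170, [0, 0, 0], [0, 0, 0]],
    [160, [0, 0, 0], [0, 0, 0]],
    [160, [0, 0, 0], [0, 0, 0]],
    [160, [0, 0, 0], [0, 0, 0]],
    [160, [0, 0, 0], [0, 0, 0]]
  ]
}}

```text
time_s: 22.7
ee_pos: [541.4, -144.7, 180.0]
ee_rot: [157.0, -0.1, 88.8]
force: [0.2, -0.5, -0.1]
gripper_width: 33.9
gripper_force: 0.0
```

```bash
python3 chk.py
```

```text
uyv tcp [181.4  -2.9   2.5] [ 1.5701e+02 -1.4000e-01  8.8780e+01] [ 0.2 -0.5 -0.1] 22.7 33.914310235066274
[-0.03608821  0.25601247  0.04019154]
scene 2340 y [-82.7  75.9] mid
  u 30 [-81.2  73.6] 6.5
  u 50 [-81.1  74.3] 6.2
  u 70 [-82.4  72.8] 6.4
  u 90 [-81.6  74.9] 6.3
  u 110 [-82.2  72.9] 6.6
  u 130 [-81.6  75.9] 6.5
tray 563 [-90.3  84.5]
top 127 y [-80.5  77.3] mid
  u 150 [-77.6  76.3] 9.3
  u 170 [-80.4  75.3] 9.7
tray 360 [-85.9  84.7]
```

Emit:
{"name": "servo_tool", "arguments": {
  "steps": [
    [160, [0, 0, -3], [0, 0, 0]],
    [160, [0, 0, -6], [0, 0, 0]],
    [160, [0, 0, -10], [0, 0, 0]],
    [160, [0, 0, -15], [0, 0, 0]],
    [160, [0, 0, -20], [0, 0, 0]],
    [160, [0, 0, -25], [0, 0, 0]],
    [160, [0, 0, -30], [0, 0, 0]],
    [160, [0, 0, -30], [0, 0, 0]],
    [160, [0, 0, -20], [0, 0, 0]],
    [160, [0, 0, 0], [0, 0, 0]]
  ]
}}

```text
time_s: 23.8
ee_pos: [479.6, -144.2, 330.6]
ee_rot: [156.6, 0.0, 88.7]
force: [-0.3, 0.5, 0.5]
gripper_width: 33.7
gripper_force: 0.0
```

```bash
python3 chk.py
```

```text
uyv tcp [344.1  -3.9   4.3] [1.5659e+02 3.0000e-02 8.8740e+01] [-0.3  0.5  0.5] 23.8 33.67492251741739
[-0.07526628  0.28338956  0.0223305 ]
scene 2352 y [-82.4  75.4] mid
  u 30 [-80.6  73.1] 6.7
  u 50 [-81.8  74.1] 6.4
  u 70 [-81.5  72.4] 6.4
  u 90 [-81.9  73.4] 6.3
  u 110 [-81.2  72.8] 6.6
  u 130 [-81.   73.8] 6.4
tray 560 [-89.3  83.8]
top 178 y [-74.2  77. ] mid
  u 150 [-73.1  75.1] 9.3
  u 170 [-69.9  75.1] 9.4
tray 315 [-12.2  84.8]
```

View pics/s4.png

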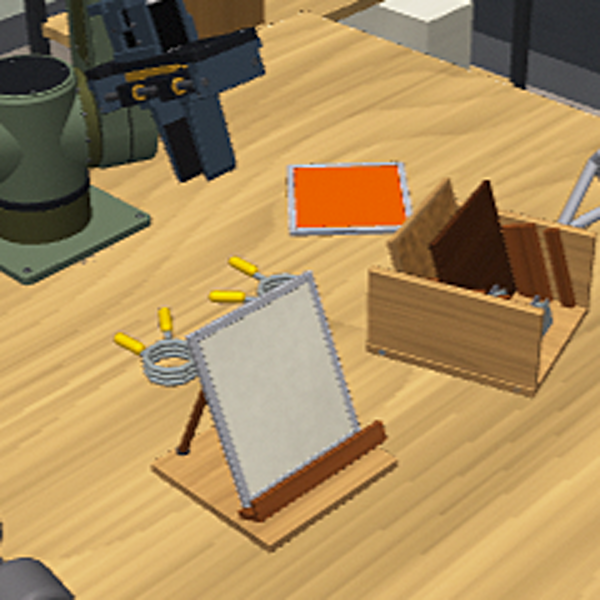

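```bash
python3 -c "
from h import *
print(ticket.job_done())"
```

```text
the job is handed in; nothing more can be done
None
```

The whiteboard now stands on the easel's tray behind the lip, leaning on the rails, white side out and centred to within about 2 mm by the cameras; I set it down before letting go, and the job is handed in at about 24 s.

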